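Park a tube offcut in the holding gutter

TASK

Roll the scaffold-tube offcut that lies at the low end of the sloped steel gutter up the gutter, over the sprung dog and to the stop plate at the top, so that the dog stands up again behind it and it cannot roll back. Push it steadily from behind with your fingertips: do not take it between the fingers, bat it or lift it out of the gutter. Leave the parts lying around alone.

Things in the scene. Friction and masses are not known exactly. Their poses are not given: they have to be found in the camera images.
- gutter: Galvanised channel, 353 mm long, fixed on leg plates. Its x axis points UP the slope along the channel (0.157 rad above level), y across it, z square to its floor. Origin: on the floor's upper face, in mid-width; 66 mm above the work surface. It runs from x = -165 to 188 mm, 96 mm wide inside; side flanges stand 22 mm, a lip across the low end (inner face x = -150 mm) 16 mm above the floor.
- tube: Smooth galvanised scaffold-tube offcut, 48 mm diameter, 90 mm long, 0.3 to 0.5 kg, lying across the gutter. Starts on the floor against the low lip (centre at gutter x = -127 mm); left alone on the slope it rolls back down. It rolls freely if pushed at mid-height or just below, and jams if pushed higher up. Origin: its centre; its y axis is the tube's axis, about which it rolls.
- seat (a point): Where the tube's centre is when the tube lies on the floor against the stop plate (gutter x = 126 mm, 24 mm above the floor). Its axes are the gutter's. Held by the dog alone the tube rests some 4 mm short of this point.
- stop_face (a point): Point on the face of the stop plate at the gutter's high end (gutter x = 150 mm, mid-width, 24 mm above the floor). The plate spans the channel and stands 46 mm above the floor.
- dog (a joint): Sprung dog: steel flap 34 mm wide, 45 mm long in a slot in mid-floor, hinged at its downhill end (gutter x = 59 mm). 0 rad = standing up, free edge 18 mm above the floor, facing the stop; 0.436 = flush with the floor. A light spring (1 N at the free edge) raises it; the tube, rolled on from below, presses it down by its weight; from the stop side it blocks the tube.
- dog_tip (a point): Middle of the dog's upper free edge (gutter x = 99 mm, 18 mm above the floor, when the dog stands up).
- mallet_head: Bystander: red nylon mallet head with a steel middle, 48 mm diameter, 90 mm tall, standing on its face beside the gutter. Origin: centre of its underside.
- bushing: Bystander: bronze bushing, 42 mm diameter, 32 mm tall, standing on end beside the gutter. Origin: centre of its underside.
- foot_pad: Bystander: black rubber foot pad, 85 mm square, 34 mm tall with its round socket, beside the gutter. Origin: centre of its underside.
- bolt: Bystander: hexagon bolt with nut, 80 mm long, 25 mm thick, lying beside the gutter. Origin: under its head end.
- joint_pin: Bystander: dented joint pin, plain round bar 38 mm diameter, 180 mm long, lying off to the left. Origin: under its middle.
- coupler: Bystander: galvanised right-angle coupler, about 112 mm tall, standing off to the left. Origin: centre of its underside.
- spanner: Bystander: steel spanner 240 mm long, lying off to the right. Origin: under its middle.
Things that resemble listed ones, but are neither listed nor needed, are in the scene too. What is shaped like the tube but orange or pink is not meant.

How it is judged:
By the outcome, as a careful person would: the job done as asked, in the order asked, and still so for the second after the job is handed in, with the robot touching nothing.
It also fails if it takes over 40 s, if anything falls off the work surface, if the arm or the gripper's body presses on something with over 40 N, if the wrist force passes 120 N, or if a joint passes its speed limit or range.

ROBOT

A 6-joint arm with a two-finger parallel gripper is mounted at the origin on the work surface. World frame = base frame: x ahead of the robot, y to its left, z up, the work surface at z = 0. Lengths are in mm, angles in rad, forces in N, time in s.
With the tool pointing down it reaches from about 275 to 750 mm from the base axis. Payload 10.2 kg.
Tool frame: the origin (TCP) lies midway between the tips of the shut fingers; the grasp point (between the pads) lies 19 mm behind it (ctrl.grip_depth is the distance from the TCP to the grasp point, in mm); y points along the fingers, x is the direction in which the jaws open and shut, and the axes are right-handed (so a half turn about y gives the same grasp; the last joint's range is limited). The gripper opens to 85 mm and grips with 20 to 120 N. Pads are 22 mm wide; open, the fingers measure 114 mm over their backs; the gripper's body (76 mm by 85 mm) begins 54 mm behind the grasp point. The pads swing forward as they close: fully open they stand 13 mm farther back than shut.
Start: joints at [-1.33, 0.313, 1.498, -0, 1.331, -0.223], TCP at [234.848, -469.551, 231.294] pointing down, gripper open.
Joint ranges: [-2.94, 2.94], [-0.97, 2.17], [0.19, 2.56], [-1.23, 4.37], [0.02, 3.11], [-2.88, 2.88]. Speed limits (rad/s): [2.39, 2.39, 3.01, 3.14, 3.14, 3.14].

INTERFACE

Orientations are given as a unit quaternion [w, x, y, z].
In Python, from rig import ctrl gives the robot as it stands. The module is installed in compiled form; this text tells all that it offers.
- The arm moves only by the tool drive_tool, never from a script. Its arguments are lists of equal length, an entry for each row: "gripper": the closure, from 0 (fully open) to 1 (shut); "offset": the shift along the tool's x, y, z in m, a list of three; "turn": the turn about the tool's y in degrees. In form: {"gripper": [gripper, ...], "offset": [[tx, ty, tz], ...], "turn": [turn, ...]}. A call has 1 to 20 rows; each row shifts and turns the commanded pose from where the row before left it, along the tool's axes as they then stand; what a row does not reach is not made up. A row lasts 1/12 s, in which the tool goes at most 41.7 mm and 7.16 degrees, less where a joint would pass 70% of its speed; a pose out of reach is approached as far as the arm can. A call is refused whole if a number of a shift passes 0.0417 or a number of a turn 7.16, either way. A call with a gripper value outside its range is refused whole. The fingers move at their own pace and stop on an object; "force" is the grip in N (left out, the last holds). Time passes only in rows, so rows that do not move let the fingers close. It gives the time, the measured TCP pose, the force and the opening at its end, in the units of the state.
- ctrl.sense(): the state, without advancing time (a new reading comes with each control period).
- ctrl.capture(name): name is "scene" or "side" or "wrist"; returns (picture, depth): 420x560x3 uint8, red, green, blue; 420x560 float32, mm along the optical axis (not along the pixel's ray), 0 where there is no reading.
- ctrl.camera_params(name): a dict with "fovy" (degrees; the focal length in pixels is half the picture's height over the tangent of half this angle, whatever the lens; pixels are square), "cx", "cy" (the principal point, pixels), "view" (4x4, takes a point from world to camera coordinates); the wrist camera has in their place "tool_from_camera" (4x4, takes a point from camera to tool coordinates, whose origin is the TCP and whose axes are the tool frame's). Camera axes: x right, y down, z forward; pixel columns grow to the right and rows downward; lengths in mm; the calibration is good to about 2 mm. A picture is of the moment at which its call begins: read the wrist's pose just before it. camera_params takes no time and is no camera call.
- ctrl.finish_job(): hands the job in, once; it reports no verdict.
Trained networks look in the newest picture that a camera, given by its name, has taken for a name from the list of things; names that differ only in an ending like _2 or _b are one class to them, and where a whole thing is asked for, a point or a joint stands for the part that bears it (a point fixed in the world has none). Each returns a list of dicts, best first, with "score" (0 to 1); they miss things now and then, are a little off and sometimes report something else, mostly with a low value. They report only what shows in the picture. A call takes as long as a camera call. They do not tell look-alikes from the thing itself.
- ctrl.boxes_of(camera, query): "centre" ([x, y, z] in mm, in the coordinates of the camera as it stood for that picture, good to about 4 mm: the middle of the surface that is visible of it).
- ctrl.regions_of(camera, query): "mask" (420x560 bool, what is visible of it).
- ctrl.pinpoint(camera, query): "centre" ([x, y, z] in mm, in the coordinates of the camera as it stood for that picture, good to about 4 mm: a listed point, or the origin of a listed thing).
The state is a dict: "time_s": time; "joints": joint angles; "dq": joint speeds; "tau": joint torques, N m; "eef_pos": TCP position; "ee_rot": TCP orientation; "force": force on the tool from outside, world axes, zero at the start; "wrist_torque": the same for the moment, N m; "grip_width": opening from 0.0 (shut) to 1.0 (fully open).
Only numpy, scipy, OpenCV 4.12 (cv2) and the standard library are available. Lean on these libraries where they do the work, as an engineer would, in place of code of your own. Each camera call takes 0.05 s, during which the arm holds its last target.

## Working session

There is one attempt and no reset: what is moved stays moved. The work goes in short steps, Python scripts to look and compute and a tool call to move; the robot and the scene stay as the last step left them, time stands still between calls to the robot, and variables do not carry over. Pictures are saved under pics/ and viewed, and the job is handed in when it is done.

Besides the shell and the picture viewer there is one more tool, called after "Request:" in YAML: its name, and indented under it one key for each argument. drive_tool: Moves the arm, as the interface text tells. Its arguments: {"type":"object","properties":{"gripper":{"type":"array","items":{"type":"number"}},"offset":{"type":"array","items":{"type":"array","items":{"type":"number"}}},"turn":{"type":"array","items":{"type":"number"}},"force":{"type":"number"}},"required":["gripper","offset","turn"]}

```bash
mkdir -p pics
python3 - <<'E'
from rig import ctrl
import cv2,numpy as np
s=ctrl.sense();print(s['time_s'],s['eef_pos'],s['ee_rot'],s['grip_width'])
for n in ['scene','side']:
    p,d=ctrl.capture(n);cv2.imwrite(f'pics/{n}0.png',p[:,:,::-1]);np.save(f'{n}0d.npy',d)
    P=ctrl.camera_params(n);print(P)
    V=np.array(P['view']);I=np.linalg.inv(V)
    for q in ['gutter','tube','seat','stop_face','dog_tip']:
        for r in ctrl.pinpoint(n,q)[:3]:
            print(n,q,round(r['score'],2),(I@np.r_[r['centre'],1])[:3].round(1))
print(ctrl.sense()['time_s'])
E
```

```text
0.0 [ 234.78678075 -469.26416511  230.71113554] [ 0.60187382 -0.60118575  0.3720411  -0.37136103] 0.9994134431845316
{'fovy': 48.841109782037094, 'cx': 282.9779229088409, 'cy': 209.16459922042498, 'view': array([[ 5.73201572e-01,  8.19208797e-01,  1.83549649e-02,
        -3.18943111e+02],
       [ 5.09231399e-01, -3.38581850e-01, -7.91230506e-01,
        -2.33469259e+02],
       [-6.41968333e-01,  4.62881494e-01, -6.11242490e-01,
         2.01092723e+03],
       [ 0.00000000e+00,  0.00000000e+00,  0.00000000e+00,
         1.00000000e+00]])}
scene gutter 0.59 [540.9 -65.9  64.9]
scene tube 0.81 [ 574.5 -189.2   66.2]
scene tube 0.8 [ 519.6 -326.2   21.6]
scene tube 0.64 [ 385.7 -313.4   21.9]
scene seat 0.7 [512.4  47.6 105.3]
scene stop_face 0.79 [500.7  70.2 113.4]
scene dog_tip 0.54 [513.2  25.8  92.4]
scene dog_tip 0.24 [ 574.8 -194.6   65.1]
{'fovy': 51.67022979373099, 'cx': 278.909822739971, 'cy': 212.28423182037486, 'view': array([[ 9.83627438e-01, -1.79239999e-01, -1.87105629e-02,
        -5.53638741e+02],
       [-1.17534113e-01, -5.59342838e-01, -8.20561589e-01,
         1.36679354e+02],
       [ 1.36611839e-01,  8.09326023e-01, -5.71251778e-01,
         1.39977803e+03],
       [ 0.00000000e+00,  0.00000000e+00,  0.00000000e+00,
         1.00000000e+00]])}
side gutter 0.94 [542.6 -69.1  70.7]
side gutter 0.37 [589.2 494.7  -3.5]
side tube 0.9 [ 384.  -316.    22.3]
side tube 0.83 [ 712.4 -299.6   18.3]
side tube 0.73 [ 575.9 -193.1   69.1]
side seat 0.84 [508.8  46.3 109. ]
side seat 0.28 [ 441.4 -169.1   -2.6]
side stop_face 0.71 [501.7  68.8 117. ]
side dog_tip 0.66 [508.5  20.6 102. ]
side dog_tip 0.31 [ 437.  -169.    -1.2]
0.6
```

View pics/scene0.png

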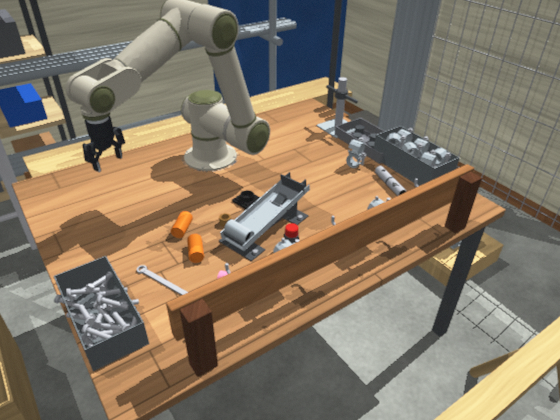

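View pics/side0.png

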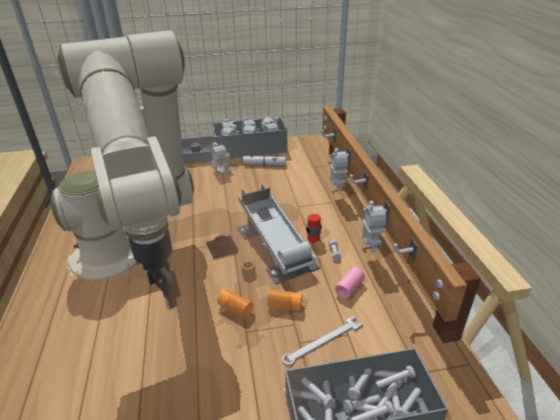

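The scene view shows the grey tube at the gutter's low end, around (240,232), with the stop plate at about (290,185). The two orange look-alikes lie nearer the camera. In the side view the tube is at about (292,254) and the stop at about (257,198), with the mallet right of the gutter at (314,228).

```bash
cat > h.py <<'E'
import numpy as np
from scipy.spatial.transform import Rotation as R
def rot(q): return R.from_quat([q[1],q[2],q[3],q[0]]).as_matrix()
def cloud(P,d,V=None):
    f=210/np.tan(np.radians(P['fovy']/2)); v,u=np.mgrid[0:420,0:560]
    return np.stack([(u-P['cx'])*d/f,(v-P['cy'])*d/f,d],-1)
def tf(T,p): return p@T[:3,:3].T+T[:3,3]
E
python3 - <<'E'
from h import *
from rig import ctrl
s=ctrl.sense();M=rot(s['ee_rot']);print(M.round(3))
P=ctrl.camera_params('wrist');print(P)
print(ctrl.grip_depth)
# gutter estimates
pts=np.array([[574.5,-189.2,66.2],[575.9,-193.1,69.1],[540.9,-65.9,64.9],[542.6,-69.1,70.7],[512.4,47.6,105.3],[508.8,46.3,109],[500.7,70.2,113.4],[501.7,68.8,117]])
g=np.array([[-127,24]]*2+[[0,0]]*2+[[126,24]]*2+[[150,24]]*2,float)
c,sn=np.cos(.157),np.sin(.157)
h=g[:,0]*c-g[:,1]*sn; z=g[:,0]*sn+g[:,1]*c+66
A=np.c_[h,np.ones(8)]
sol=np.linalg.lstsq(A,pts[:,:2],rcond=None)[0]
print(sol, (A@sol-pts[:,:2]).round(1),(z-pts[:,2]).round(1), np.linalg.norm(sol[0]),np.arctan2(sol[0,1],sol[0,0]))
u=sol[0]/np.linalg.norm(sol[0]); print('u in tool',M.T@np.r_[u,0])
print('delta tool to above origin z330', M.T@(np.r_[sol[1],330]-s['eef_pos']))
E
```

```text
[[ 0.447  0.     0.894]
 [-0.894  0.     0.447]
 [-0.    -1.     0.   ]]
{'fovy': 63.67648167544319, 'cx': 276.0858709388716, 'cy': 210.47881494708582, 'tool_from_camera': array([[ 9.99999363e-01, -4.98496322e-05, -1.12805147e-03,
         1.02582643e+00],
       [ 1.07611544e-03, -2.60508292e-01,  9.65471010e-01,
        -1.43419485e+02],
       [-3.41995137e-04, -9.65471609e-01, -2.60508072e-01,
         6.63166351e+01],
       [ 0.00000000e+00,  0.00000000e+00,  0.00000000e+00,
         1.00000000e+00]])}
18.700000000000003
[[-2.66085749e-01  9.52344411e-01]
 [ 5.41228415e+02 -6.79082346e+01]] [[ 1.1 -1.7]
 [-0.3  2.2]
 [ 0.3 -2. ]
 [-1.4  1.2]
 [-3.3 -0.6]
 [ 0.3  0.7]
 [ 2.1 -0.6]
 [ 1.1  0.8]] [ 3.6  0.7  1.1 -4.7  4.1  0.4 -0.2 -3.8] 0.988818235700738 1.8432492651024261
u in tool [-9.81752047e-01  3.48219457e-05  1.90165499e-01]
delta tool to above origin z330 [-222.15166168  -98.68686992  453.68573592]
```

```bash
cat >> h.py <<'E'
def plan(s,target,uaz,n,done=None):
    """rows: turn dt each first then shift along tool axes after the turn? print both conv"""
E
python3 - <<'E'
from h import *
from rig import ctrl
s=ctrl.sense();M=rot(s['ee_rot']);p=s['eef_pos']
t=np.array([541,-68,330.]);n=20
dt=-79.0/n
for k in range(n):
    Mk=M@R.from_euler('y',dt*k,degrees=True).as_matrix()
    print((Mk.T@(t-p)/n/1000).round(4).tolist(),end=',')
print(dt)
E
```

```text
[-0.0111, -0.0049, 0.0227],[-0.0095, -0.0049, 0.0234],[-0.0079, -0.0049, 0.024],[-0.0062, -0.0049, 0.0245],[-0.0045, -0.0049, 0.0248],[-0.0028, -0.0049, 0.0251],[-0.0011, -0.0049, 0.0252],[0.0007, -0.0049, 0.0252],[0.0024, -0.0049, 0.0251],[0.0041, -0.0049, 0.0249],[0.0058, -0.0049, 0.0246],[0.0075, -0.0049, 0.0241],[0.0092, -0.0049, 0.0235],[0.0108, -0.0049, 0.0228],[0.0123, -0.0049, 0.022],[0.0138, -0.0049, 0.0211],[0.0152, -0.0049, 0.0201],[0.0166, -0.0049, 0.019],[0.0179, -0.0049, 0.0179],[0.019, -0.0049, 0.0166],-3.95
```

Request:
drive_tool:
  gripper: [0.45,0.45,0.45,0.45,0.45,0.45,0.45,0.45,0.45,0.45,0.45,0.45,0.45,0.45,0.45,0.45,0.45,0.45,0.45,0.45]
  offset:
    - [-0.0111,-0.0049,0.0227]
    - [-0.0095,-0.0049,0.0234]
    - [-0.0079,-0.0049,0.024]
    - [-0.0062,-0.0049,0.0245]
    - [-0.0045,-0.0049,0.0248]
    - [-0.0028,-0.0049,0.0251]
    - [-0.0011,-0.0049,0.0252]
    - [0.0007,-0.0049,0.0252]
    - [0.0024,-0.0049,0.0251]
    - [0.0041,-0.0049,0.0249]
    - [0.0058,-0.0049,0.0246]
    - [0.0075,-0.0049,0.0241]
    - [0.0092,-0.0049,0.0235]
    - [0.0108,-0.0049,0.0228]
    - [0.0123,-0.0049,0.022]
    - [0.0138,-0.0049,0.0211]
    - [0.0152,-0.0049,0.0201]
    - [0.0166,-0.0049,0.019]
    - [0.0179,-0.0049,0.0179]
    - [0.019,-0.0049,0.0166]
  turn: [-3.95,-3.95,-3.95,-3.95,-3.95,-3.95,-3.95,-3.95,-3.95,-3.95,-3.95,-3.95,-3.95,-3.95,-3.95,-3.95,-3.95,-3.95,-3.95,-3.95]

```text
time_s: 2.27
eef_pos: [541.5, -67.0, 329.6]
ee_rot: [-0.7, 0.7, 0.097, -0.097]
force: [-0.3, -0.9, 0.6]
grip_width: 0.551
```

Request:
drive_tool:
  gripper: [0.45,0.45,0.45]
  offset:
    - [0,0,0]
    - [0,0,0]
    - [0,0,0]
  turn: [0,0,0]

```text
time_s: 2.52
eef_pos: [540.6, -68.5, 329.0]
ee_rot: [-0.701, 0.701, 0.095, -0.096]
force: [-0.3, -0.4, 0.2]
grip_width: 0.551
```

Run:
```python
from h import *
from rig import ctrl
import cv2
s=ctrl.sense();M=rot(s['ee_rot']);p=s['eef_pos'];print(p,M.round(3),s['grip_width'],s['force'])
img,d=ctrl.capture('wrist');cv2.imwrite('pics/w1.png',img[:,:,::-1]);
P=ctrl.camera_params('wrist');T=P['tool_from_camera']
W=tf(T,cloud(P,d)); np.savez('w1.npz',tool=W,d=d,p=p,M=M,img=img)
for q in ['gutter','tube','seat','stop_face','dog_tip']:
    for r in ctrl.pinpoint('wrist',q)[:2]:
        print(q,round(r['score'],2),(M@tf(T,np.array(r['centre']))+p).round(1))
```

```text
[540.62643678 -68.48988556 329.03450513] [[ 0.964 -0.001 -0.268]
 [ 0.268 -0.     0.964]
 [-0.001 -1.     0.   ]] 0.5507729819782938 [-0.29961089 -0.35836525  0.18225762]
gutter 0.85 [539.6 -66.1  68.8]
tube 0.77 [ 715.9 -297.    25.5]
tube 0.68 [ 518.5 -324.1   24.6]
seat 0.63 [508.8  51.8 113.5]
stop_face 0.84 [501.4  69.6 114.5]
dog_tip 0.9 [511.9  21.4 100.3]
dog_tip 0.73 [371.7 -33.    1.1]
```

View pics/w1.png

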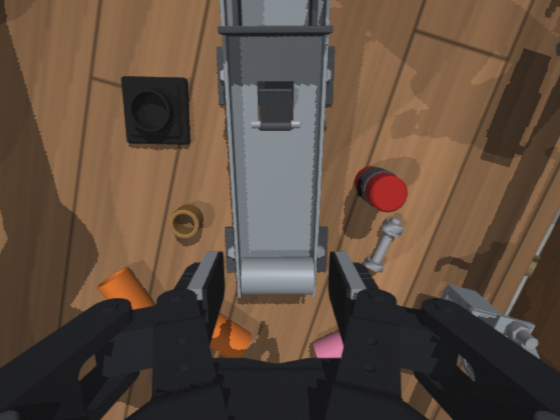

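The wrist view shows the gutter aligned with the image's vertical axis. The stop plate is at (275,30), the dog slot at (277,105) with its hinge pin at (276,125), and the tube at (278,276). The fingertips are near (207,280) and (345,280).

Run:
```python
from h import *
z=np.load('w1.npz');W=z['tool'];p=z['p'];M=z['M'];d=z['d'];Wp=W@M.T+p
def show(name,v,u):print(name,(v,u),'tool',W[v,u].round(1),'world',Wp[v,u].round(1))
# floor plane
m=np.zeros_like(d,bool);m[140:250,245:312]=1;m&=d>0
f=Wp[m];A=np.c_[f[:,:2],np.ones(len(f))];c=np.linalg.lstsq(A,f[:,2],rcond=None)[0]
print('slope',np.hypot(*c[:2]),np.arctan(np.hypot(*c[:2])),'az',np.arctan2(c[1],c[0]),'z at 541,-68',c@[541,-68,1],np.std(A@c-f[:,2]))
# flange crossings: row scan, print world height along row
for v in (150,200,240):
    hgt=Wp[v,:,2]-(np.c_[Wp[v,:,:2],np.ones(560)]@c)
    us=[u for u in range(215,345) if d[v,u]>0 and hgt[u]>14]
    print(v,[(u,W[v,u].round(0)[[0,2]].tolist(),round(hgt[u])) for u in us])
for v in range(245,305,4): show('t',v,278)
# fingertips: points near in tool y > -30
n=(d>0)&(np.abs(W[...,1])<40)&(np.abs(W[...,2])<40)
F=W[n];print(len(F))
for sgn in(-1,1):
    G=F[F[:,0]*sgn>0]
    if len(G):print(sgn,'x',np.percentile(G[:,0],[0,2,50,98,100]).round(1),'y',np.percentile(G[:,1],[0,50,95,99,100]).round(1),'z',np.percentile(G[:,2],[0,2,50,98,100]).round(1))
```

```text
slope 0.1590996034860814 0.15777721735733707 az 1.8475168623431357 z at 541,-68 66.86660152940956 0.7631438864202696
150 [(229, [-52.0, 32.0], 21), (230, [-50.0, 33.0], 23), (231, [-49.0, 33.0], 24), (232, [-48.0, 33.0], 23), (233, [-48.0, 32.0], 17), (319, [48.0, 32.0], 21), (320, [49.0, 33.0], 23), (321, [50.0, 33.0], 23), (322, [51.0, 32.0], 21)]
200 [(232, [-51.0, -26.0], 23), (233, [-50.0, -26.0], 22), (234, [-49.0, -27.0], 21), (235, [-48.0, -26.0], 22), (236, [-48.0, -28.0], 15), (316, [48.0, -28.0], 15), (317, [49.0, -26.0], 23), (318, [50.0, -26.0], 22), (319, [51.0, -27.0], 21), (320, [52.0, -26.0], 22)]
240 [(235, [-50.0, -79.0], 23), (236, [-49.0, -79.0], 22), (237, [-48.0, -80.0], 21), (238, [-47.0, -81.0], 18), (315, [49.0, -80.0], 22), (316, [50.0, -79.0], 23), (317, [51.0, -79.0], 23)]
t (245, 278) tool [  3.1 277.2 -95.4] world [ 569.  -159.6   51.8]
t (249, 278) tool [   3.1  276.8 -100.9] world [ 570.4 -164.9   52.2]
t (253, 278) tool [   3.1  279.3 -107.6] world [ 572.2 -171.4   49.8]
t (257, 278) tool [   3.   261.2 -105.8] world [ 571.7 -169.6   67.8]
t (261, 27
[... 280 characters left out ...]
8) tool [   2.9  236.5 -121.8] world [ 575.9 -185.1   92.5]
t (281, 278) tool [   2.9  235.2 -126.5] world [ 577.1 -189.6   93.8]
t (285, 278) tool [   2.9  234.5 -131.5] world [ 578.5 -194.5   94.5]
t (289, 278) tool [   2.9  234.8 -137.1] world [ 580.  -199.9   94.2]
t (293, 278) tool [   2.9  239.7 -145.2] world [ 582.2 -207.7   89.4]
t (297, 278) tool [   3.4  328.8 -201. ] world [ 5.976e+02 -2.613e+02  2.000e-01]
t (301, 278) tool [   3.4  328.  -207.5] world [ 599.3 -267.5    1. ]
3745
-1 x [-36.6 -35.6 -22.9 -22.5 -22.3] y [-40.  -25.7  -8.7  -4.6  -3. ] z [-12.2 -10.8   6.2  10.6  11. ]
1 x [24.  24.1 24.6 37.3 38. ] y [-40.  -25.6  -8.7  -4.8  -2.8] z [-12.2 -10.8   6.3  10.6  10.9]
```

Request:
drive_tool:
  gripper: [0.45,0.45,0.45,0.45,0.45,0.45,0.45,0.45,0.45,0.45,0.45,0.45,0.45,0.45,0.45,0.45]
  offset:
    - [0,0,-0.03]
    - [0,0,-0.03]
    - [0,0.01,-0.03]
    - [0,0.02,-0.03]
    - [0,0.03,-0.03]
    - [0,0.03,-0.03]
    - [0,0.03,0]
    - [0,0.03,0]
    - [0,0.03,0]
    - [0,0.02,0]
    - [0,0.015,0]
    - [0,0.01,0]
    - [0,0.01,0]
    - [0,0.005,0]
    - [0,0,0]
    - [0,0,0]
  turn: [-0.3,0,0,0,0,0,0,0,0,0,0,0,0,0,0,0]

```text
time_s: 4.15
eef_pos: [590.0, -240.5, 91.0]
ee_rot: [-0.7, 0.701, 0.098, -0.097]
force: [1.1, 0.1, -0.9]
grip_width: 0.551
```

```bash
cat > look.py <<'E'
import sys
from h import *
from rig import ctrl
import cv2
tag=sys.argv[1]
s=ctrl.sense();M=rot(s['ee_rot']);p=s['eef_pos'];print(s['time_s'],p.round(1),s['grip_width'],s['force'].round(1))
img,d=ctrl.capture('wrist')
P=ctrl.camera_params('wrist');T=P['tool_from_camera']
W=tf(T,cloud(P,d)); np.savez(tag+'.npz',tool=W,d=d,p=p,M=M,img=img)
im2,d2=ctrl.capture('side')
c=cv2.resize(im2[150:300,200:400],None,fx=2.8,fy=2.8,interpolation=cv2.INTER_CUBIC)[:420]
cv2.imwrite(f'pics/{tag}.png',np.hstack([img[:,140:420],c[:,:510]])[:,:,::-1])
o=np.array([541.2,-67.9,66]);u=np.array([-.269,.963])
h=(p[:2]-o[:2])@u; print('TCP along (horiz)',h.round(1),'across',((p[:2]-o[:2])@[u[1],-u[0]]).round(1),'tip above slope-centreline', (p[2]+3-(66+23.7+ (h+11+23.7+3.75)*.1583)).round(1))
# tube top profile near mid tool x
m=(d>0)&(np.abs(W[...,0])<15)&(W[...,1]>-45)&(W[...,1]<25)&(W[...,2]>12)
Q=W[m]
if len(Q):
    from scipy.optimize import least_squares
    from numpy import hypot
    r=least_squares(lambda c:hypot(Q[:,2]-c[0],Q[:,1]-c[1])-24,[36,-10],loss='soft_l1')
    print('tube centre tool z,y',r.x.round(1),'n',len(Q),'gutter x', ((h+r.x[0])/.988+ 24*.158).round(1),'world z',(p[2]-r.x[1]).round(1))
E
python3 look.py b1
```

```text
4.15 [ 590.  -240.5   91. ] 0.5506628484495305 [ 1.1  0.1 -0.9]
TCP along (horiz) -179.3 across 0.5 tip above slope-centreline 26.6
tube centre tool z,y [ 54.4 -23. ] n 7236 gutter x -122.7 world z 114.0
```

View pics/b1.png

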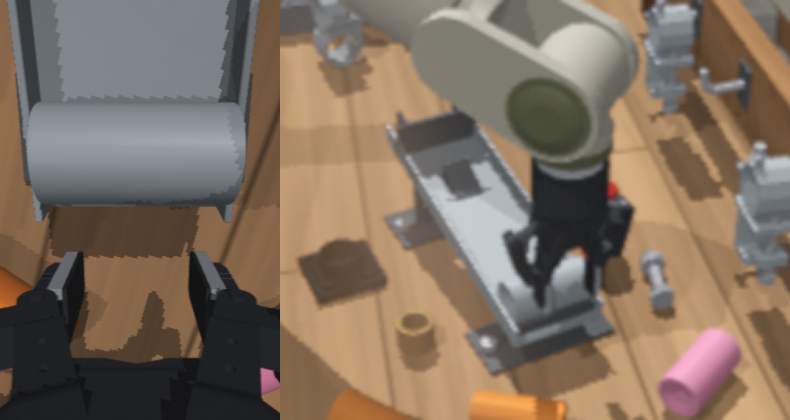

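The tube lies across the gutter at the lip, (135,152) in the left half. Both fingertips are behind it, inside the channel width. I'll lower another 30 mm.

Request:
drive_tool:
  gripper: [0.45,0.45,0.45,0.45,0.45]
  offset:
    - [0,0.012,0]
    - [0,0.01,0]
    - [0,0.008,0]
    - [0,0,0]
    - [0,0,0]
  turn: [0,0,0,0,0]

```text
time_s: 4.67
eef_pos: [589.4, -240.1, 59.6]
ee_rot: [0.701, -0.7, -0.097, 0.098]
force: [0.6, -0.4, 1.1]
grip_width: 0.552
```

```bash
sed -i 's/<25)/<-6)/' look.py; python3 look.py b2
python3 - <<'E'
import numpy as np
z=np.load('b2.npz');W=z['tool'];d=z['d']
v=180
for u in (240,260,300):
  for v in range(60,260,20): print(u,v,W[v,u].round(1))
E
```

```text
4.6667 [ 589.4 -240.1   59.6] 0.5519035164153298 [ 0.6 -0.4  1.1]
TCP along (horiz) -178.8 across 0.1 tip above slope-centreline -4.9
tube centre tool z,y [ 48.4 -10.9] n 11377 gutter x -128.2 world z 70.5
240 60 [-14.3   8.   88.7]
240 80 [-14.5   7.8  80.9]
240 100 [-12.2 -16.4  71.7]
240 120 [-11.1 -28.6  64.8]
240 140 [-10.8 -33.6  58.6]
240 160 [-10.7 -35.8  52.5]
240 180 [-11.  -35.2  46. ]
240 200 [-11.5 -32.3  38.7]
240 220 [-12.4 -25.7  29.7]
240 240 [-22.3  59.7  -9.1]
260 60 [-6.   8.1 88.7]
260 80 [-6.1  8.4 81. ]
260 100 [ -5.1 -15.9  71.7]
260 120 [ -4.6 -28.8  64.8]
260 140 [ -4.4 -33.4  58.6]
260 160 [ -4.4 -35.7  52.5]
260 180 [ -4.5 -35.5  46.1]
260 200 [ -4.7 -33.7  39. ]
260 220 [ -5.2 -24.9  29.4]
260 240 [-9.6 59.2 -9. ]
300 60 [10.5  6.1 88.4]
300 80 [10.7  7.8 80.9]
300 100 [  9.2 -16.4  71.6]
300 120 [  8.6 -27.8  64.7]
300 140 [  8.3 -33.6  58.6]
300 160 [  8.3 -35.   52.4]
300 180 [  8.4 -35.6  46.1]
300 200 [  8.6 -33.9  39. ]
300 220 [  9.3 -26.4  29.9]
300 240 [15.8 58.4 -8.7]
```

View pics/b2.png

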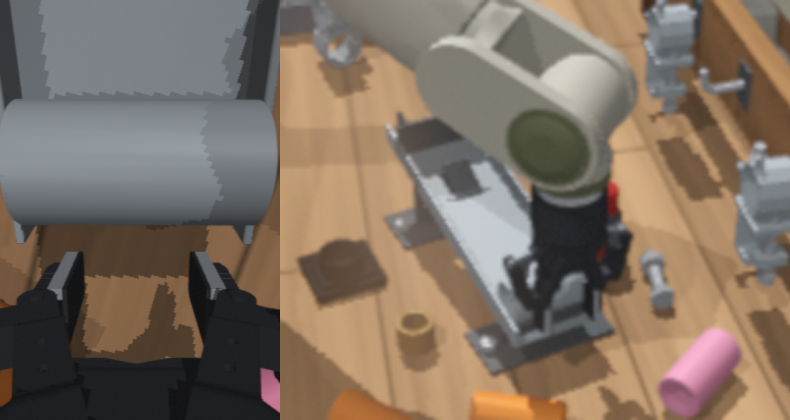

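The fingertips sit about 13 mm behind the tube, 8 mm below its mid-height and clear above the lip. Now I'll make contact gently and start rolling.

Request:
drive_tool:
  gripper: [0.45,0.45,0.45,0.45,0.45,0.45,0.45,0.45,0.45,0.45,0.45,0.45,0.45,0.45,0.45,0.45,0.45,0.45,0.45,0.45]
  offset:
    - [0,0,0.003]
    - [0,0,0.003]
    - [0,0,0.003]
    - [0,0,0.002]
    - [0,0,0.002]
    - [0,-0.0003,0.002]
    - [0,-0.0003,0.002]
    - [0,-0.0003,0.002]
    - [0,-0.0005,0.003]
    - [0,-0.0005,0.003]
    - [0,-0.0005,0.003]
    - [0,-0.0005,0.003]
    - [0,-0.0005,0.003]
    - [0,-0.0005,0.003]
    - [0,-0.0005,0.003]
    - [0,-0.0005,0.003]
    - [0,-0.0005,0.003]
    - [0,-0.0005,0.003]
    - [0,-0.0005,0.003]
    - [0,-0.0005,0.003]
  turn: [0,0,0,0,0,0,0,0,0,0,0,0,0,0,0,0,0,0,0,0]

```text
time_s: 6.43
eef_pos: [574.6, -187.1, 67.3]
ee_rot: [-0.7, 0.7, 0.098, -0.098]
force: [0.6, -2.7, 2.3]
grip_width: 0.55
```

```bash
python3 look.py b3
```

```text
6.4333 [ 574.6 -187.1   67.3] 0.55045268629035 [ 0.6 -2.7  2.3]
TCP along (horiz) -123.8 across 0.1 tip above slope-centreline -5.9
tube centre tool z,y [34.2 -9.6] n 10372 gutter x -86.9 world z 77.0
```

View pics/b3.png

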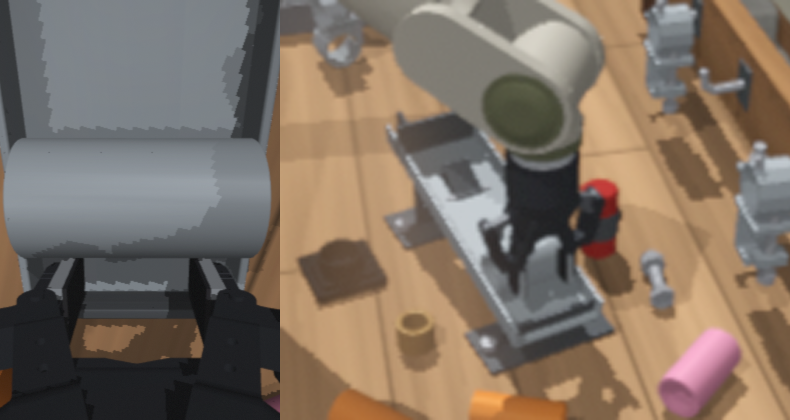

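The tube has rolled to gutter x ≈ -87, square across, with about 3 N of force. I'll continue.

Request:
drive_tool:
  gripper: [0.45,0.45,0.45,0.45,0.45,0.45,0.45,0.45,0.45,0.45,0.45,0.45,0.45,0.45,0.45,0.45,0.45,0.45,0.45,0.45]
  offset:
    - [0,0,0.003]
    - [0,0,0.003]
    - [0,0,0.004]
    - [0,0,0.004]
    - [0,-0.0006,0.004]
    - [0,-0.0006,0.004]
    - [0,-0.0006,0.004]
    - [0,-0.0006,0.004]
    - [0,-0.0006,0.004]
    - [0,-0.0006,0.004]
    - [0,-0.0006,0.004]
    - [0,-0.0006,0.004]
    - [0,-0.0006,0.004]
    - [0,-0.0006,0.004]
    - [0,-0.0006,0.004]
    - [0,-0.0006,0.004]
    - [0,-0.0006,0.004]
    - [0,-0.0006,0.004]
    - [0,-0.0006,0.004]
    - [0,-0.0006,0.004]
  turn: [0,0,0,0,0,0,0,0,0,0,0,0,0,0,0,0,0,0,0,0]

```text
time_s: 8.2
eef_pos: [553.2, -111.9, 76.9]
ee_rot: [0.7, -0.7, -0.098, 0.098]
force: [0.8, -1.8, 1.2]
grip_width: 0.55
```

Request:
drive_tool:
  gripper: [0.45,0.45,0.45,0.45,0.45,0.45,0.45,0.45,0.45,0.45,0.45,0.45,0.45,0.45,0.45,0.45]
  offset:
    - [0,-0.0006,0.004]
    - [0,-0.0006,0.004]
    - [0,-0.0006,0.004]
    - [0,-0.0006,0.004]
    - [0,-0.0006,0.004]
    - [0,-0.0006,0.004]
    - [0,-0.0006,0.004]
    - [0,-0.0006,0.004]
    - [0,-0.0006,0.004]
    - [0,-0.0006,0.004]
    - [0,-0.0006,0.004]
    - [0,-0.0006,0.004]
    - [0,-0.0006,0.004]
    - [0,-0.0006,0.004]
    - [0,-0.0006,0.004]
    - [0,-0.0006,0.004]
  turn: [0,0,0,0,0,0,0,0,0,0,0,0,0,0,0,0]

```text
time_s: 9.53
eef_pos: [536.0, -50.8, 86.7]
ee_rot: [-0.7, 0.701, 0.098, -0.097]
force: [1.5, -6.8, 4.5]
grip_width: 0.549
```

```bash
python3 look.py b4
```

```text
9.5333 [536.  -50.8  86.7] 0.5490858615066949 [ 1.5 -6.8  4.5]
TCP along (horiz) 17.9 across -0.4 tip above slope-centreline -8.9
tube centre tool z,y [ 35.  -12.5] n 12839 gutter x 57.3 world z 99.2
```

View pics/b4.png

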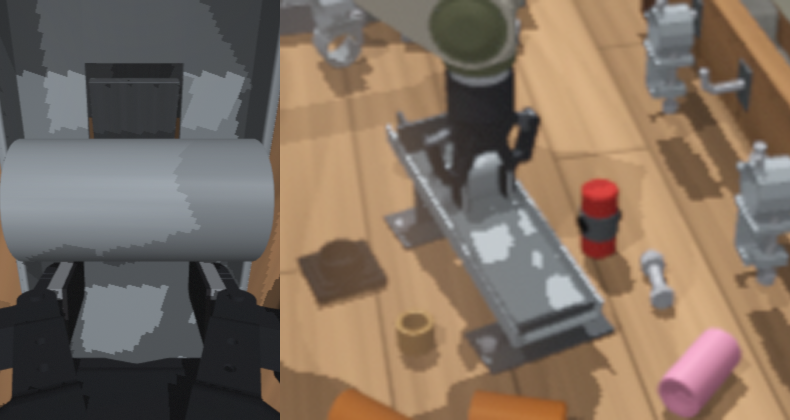

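The tube is at x ≈ 57, reaching the dog, which is visible at (135,100). The push force is still low.

Request:
drive_tool:
  gripper: [0.45,0.45,0.45,0.45,0.45,0.45,0.45,0.45,0.45,0.45,0.45,0.45,0.45,0.45,0.45,0.45,0.45,0.45,0.45]
  offset:
    - [0,-0.0005,0.003]
    - [0,-0.0005,0.003]
    - [0,-0.0005,0.003]
    - [0,-0.0005,0.003]
    - [0,-0.0005,0.003]
    - [0,-0.0005,0.003]
    - [0,-0.0005,0.003]
    - [0,-0.0005,0.003]
    - [0,-0.0005,0.003]
    - [0,-0.0005,0.003]
    - [0,-0.0005,0.003]
    - [0,-0.0005,0.003]
    - [0,-0.0005,0.003]
    - [0,-0.0005,0.003]
    - [0,-0.0005,0.003]
    - [0,-0.0005,0.003]
    - [0,-0.0005,0.003]
    - [0,-0.0005,0.003]
    - [0,-0.0005,0.003]
  turn: [0,0,0,0,0,0,0,0,0,0,0,0,0,0,0,0,0,0,0]

```text
time_s: 11.22
eef_pos: [519.9, 4.5, 95.8]
ee_rot: [0.701, -0.7, -0.097, 0.098]
force: [0.1, -0.2, -0.2]
grip_width: 0.555
```

```bash
python3 look.py b5
```

```text
11.2167 [519.9   4.5  95.8] 0.5545517795382515 [ 0.1 -0.2 -0.2]
TCP along (horiz) 75.5 across -1.0 tip above slope-centreline -8.9
tube centre tool z,y [ 35.3 -12.8] n 13910 gutter x 115.9 world z 108.7
```

View pics/b5.png

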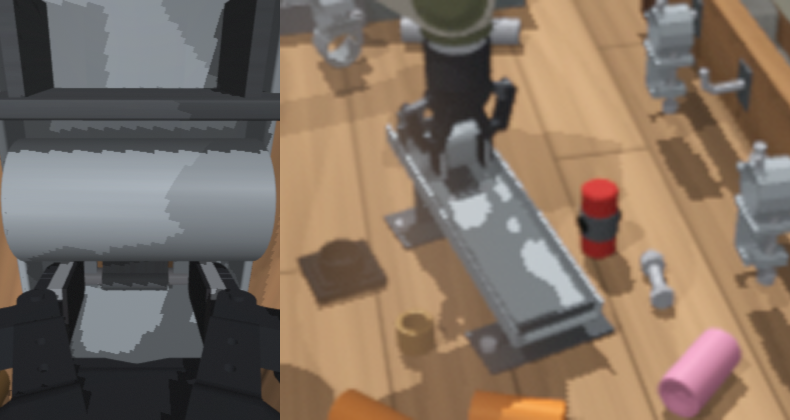

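Request:
drive_tool:
  gripper: [0.45,0.45,0.45,0.45,0.45,0.45]
  offset:
    - [0,-0.0003,0.002]
    - [0,-0.0003,0.002]
    - [0,-0.0003,0.002]
    - [0,-0.0003,0.002]
    - [0,-0.0002,0.0015]
    - [0,0,0]
  turn: [0,0,0,0,0,0]

```text
time_s: 11.82
eef_pos: [517.7, 13.3, 97.5]
ee_rot: [-0.7, 0.7, 0.098, -0.098]
force: [0.8, 0.1, 0.7]
grip_width: 0.552
```

```bash
python3 look.py b6
```

```text
11.8167 [517.7  13.3  97.5] 0.5517808018667781 [0.8 0.1 0.7]
TCP along (horiz) 84.5 across -0.7 tip above slope-centreline -8.6
tube centre tool z,y [ 36.3 -12.7] n 13145 gutter x 126.1 world z 110.2
```

View pics/b6.png

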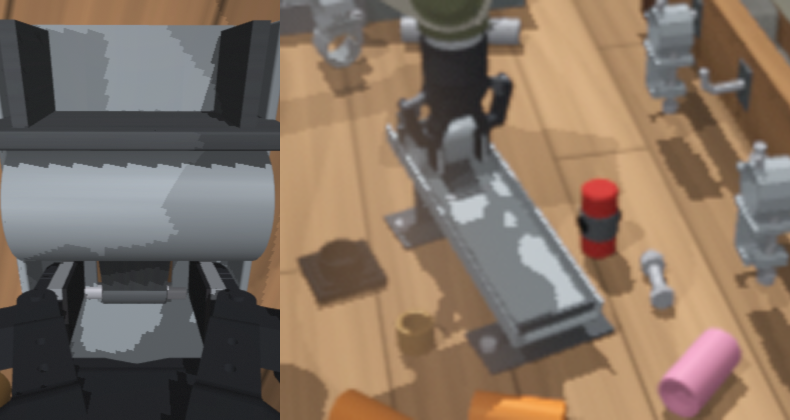

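Request:
drive_tool:
  gripper: [0.45,0.45,0.45,0.45,0.45]
  offset:
    - [0,-0.0001,0.001]
    - [0,-0.0001,0.001]
    - [0,-0.0001,0.001]
    - [0,0,0]
    - [0,0,0]
  turn: [0,0,0,0,0]

```text
time_s: 12.33
eef_pos: [517.3, 14.6, 97.8]
ee_rot: [-0.699, 0.701, 0.098, -0.097]
force: [2.6, -9.9, -2.0]
grip_width: 0.548
```

```bash
python3 look.py b7
python3 - <<'E'
import numpy as np
z=np.load('b7.npz');W=z['tool'];Wp=W@z['M'].T+z['p']
for v in range(255,310,5):
    h=(Wp[v,275,:2]-[541.2,-67.9])@[-.269,.963]; dz=Wp[v,275,2]-66
    print(v,'gx',round(h*.988+dz*.156,1),'gz',round(dz*.988-h*.156,1))
E
```

```text
12.3333 [517.3  14.6  97.8] 0.5483275343123103 [ 2.6 -9.9 -2. ]
TCP along (horiz) 85.8 across -0.8 tip above slope-centreline -8.6
tube centre tool z,y [ 36.5 -12.8] n 12828 gutter x 127.7 world z 110.6
255 gx 112.2 gz 44.9
260 gx 107.7 gz 41.2
265 gx 87.4 gz 13.6
270 gx 83.3 gz 11.8
275 gx 79.0 gz 9.8
280 gx 74.3 gz 7.4
285 gx 69.9 gz 5.7
290 gx 65.1 gz 3.6
295 gx 61.4 gz 2.9
300 gx 58.3 gz 3.3
305 gx 53.1 gz 1.1
```

The tube is at the stop, with the force rising to 10 N. The dog's surface rises from its hinge at about 0.44 rad, so it is standing. Now I'll back off slowly down the slope and lift clear.

Request:
drive_tool:
  gripper: [0.45,0.45,0.45,0.45,0.45,0.45,0.45,0.45,0.45,0.45,0.45,0.45,0.45,0.45,0.45,0.45,0.45,0.45,0.45,0.45]
  offset:
    - [0,0,-0.001]
    - [0,0,-0.001]
    - [0,0,-0.002]
    - [0,0,-0.002]
    - [0,0,-0.002]
    - [0,0,-0.003]
    - [0,-0.002,-0.004]
    - [0,-0.004,-0.005]
    - [0,-0.008,-0.006]
    - [0,-0.012,-0.006]
    - [0,-0.016,-0.006]
    - [0,-0.02,-0.006]
    - [0,-0.02,-0.006]
    - [0,-0.02,-0.006]
    - [0,-0.02,-0.005]
    - [0,-0.02,0]
    - [0,-0.016,0]
    - [0,-0.01,0]
    - [0,0,0]
    - [0,0,0]
  turn: [0,0,0,0,0,0,0,0,0,0,0,0,0,0,0,0,0,0,0,0]

```text
time_s: 14.1
eef_pos: [533.4, -42.8, 265.6]
ee_rot: [-0.7, 0.7, 0.098, -0.098]
force: [-0.6, 0.2, -0.1]
grip_width: 0.552
```

```bash
sed -i 's/(W\[...,1\]>-45)&(W\[...,1\]<-6)/(W[...,1]>110)\&(W[...,1]<160)\&(W[...,2]<140)/;s/\[36,-10\]/[100,155]/' look.py; python3 look.py b8
python3 - <<'E'
import numpy as np
z=np.load('b8.npz');W=z['tool'];Wp=W@z['M'].T+z['p']
for v in range(60,260,6):
    h=(Wp[v,275,:2]-[541.2,-67.9])@[-.269,.963]; dz=Wp[v,275,2]-66
    print(v,'gx',round(h*.988+dz*.156,1),'gz',round(dz*.988-h*.156,1))
E
```

```text
14.1 [533.4 -42.8 265.6] 0.5522737237743541 [-0.6  0.2 -0.1]
TCP along (horiz) 26.3 across -0.7 tip above slope-centreline 168.6
tube centre tool z,y [ 90.8 155.7] n 2715 gutter x 122.3 world z 109.9
60 gx 143.5 gz 36.6
66 gx 139.3 gz 43.0
72 gx 135.1 gz 45.1
78 gx 130.9 gz 48.3
84 gx 126.7 gz 49.3
90 gx 122.3 gz 48.2
96 gx 118.0 gz 49.5
102 gx 113.2 gz 46.6
108 gx 108.5 gz 44.7
114 gx 103.1 gz 39.6
120 gx 94.8 gz 17.5
126 gx 89.0 gz 14.5
132 gx 83.2 gz 12.3
138 gx 77.1 gz 9.6
144 gx 70.8 gz 6.6
150 gx 63.9 gz 2.1
156 gx 58.4 gz 3.7
162 gx 51.8 gz 1.6
168 gx 45.2 gz -0.1
174 gx 39.3 gz 1.0
180 gx 32.7 gz -0.0
186 gx 26.4 gz 0.4
192 gx 20.1 gz 0.9
198 gx 13.0 gz -0.2
204 gx 6.8 gz 1.1
210 gx -0.4 gz 0.1
216 gx -6.7 gz 1.6
222 gx -14.3 gz 0.4
228 gx -21.4 gz 0.5
234 gx -29.3 gz -0.6
240 gx -35.8 gz 1.0
246 gx -43.0 gz 1.5
252 gx -51.0 gz 0.9
258 gx -58.9 gz 0.7
```

View pics/b8.png

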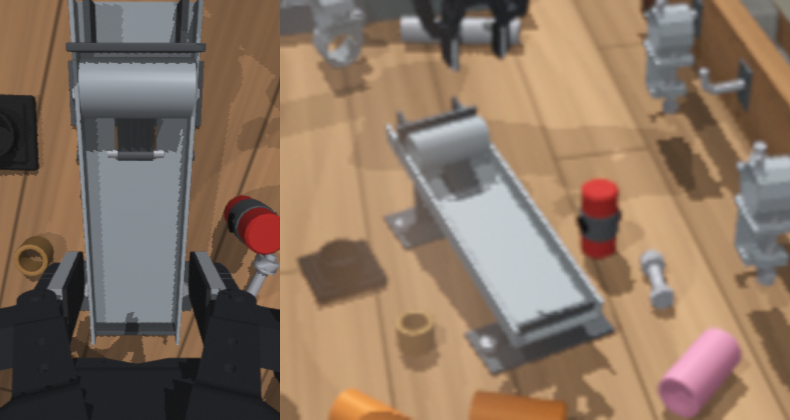

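The tube rests on the standing dog at x ≈ 122, and the dog's edge is about 17.5 mm up. That is the rest position given in the task, and the bystanders are untouched. I'll hand the job in.

```bash
python3 -c "
from rig import ctrl
print(ctrl.finish_job())"
```

```text
the job is handed in; nothing more can be done
None
```

I rolled the tube up the gutter with two half-open fingertips behind it, over the sprung dog and against the stop plate. I then backed off and lifted clear, and handed the job in at about 14 s of the 40 s allowed.

- **At the stop:** the push force rose to about 10 N there. It was 7 N or less at each check on the way up.
- **After letting go:** the tube's centre measured gutter x ≈ 122 mm, about 4 mm short of the seat, which is where the dog alone should hold it. It lies square across the gutter.
- **Dog:** it stands up behind the tube at about 0.44 rad, with its free edge about 17.5 mm above the floor.
- **Bystanders:** those in view in the last pictures looked undisturbed, and the robot was touching nothing.

No check failed. While the tube was pressed against the stop, the fit gave x = 127.7 mm against the nominal 126 mm, which is within the roughly 2 mm calibration error.

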